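# Refit a shaft collar on the flat of a spindle drive

## Task

The plastic collar on the spindle drive has cracked: first take the black broken half that is left on the bearing plate and drop it into the steel scrap dish. Feel for the milled flat on the shaft with the fingers and turn the shaft so that this flat faces the open front of the drive, away from the upright bracket, where a hex key can get in. Fit the new steel collar over the shaft without forcing it and finish while still holding it in the fingers, level, its set screw on the flat and facing the open front, at about the middle of the flat's height and clear of everything below, so that I can tighten the screw; leave the other things on the bench alone.

Things in the scene. Friction and masses are not known exactly. Their poses are not given: they have to be found in the camera images.
- drive_unit: Spindle drive, bolted down: motor between base plate and bearing plate, vertical shaft on top. Origin on the bench under the shaft's axis, z up. The open front looks along -x; an upright aluminium bracket closes the back (x = +50 to +58 mm, 110 mm wide, 116 mm high). The shaft turns endlessly with light friction (0.04 N m) and stays where left.
- plate_top (a point): Point on the bearing plate's top, on the shaft's axis, 72 mm above the bench. Axes as the drive's: the plate runs from x = -80 to +50 mm and y = -55 to +55 mm. A bearing flange, 38 mm across, stands 6 mm above it round the shaft.
- flat_level (a point): Point inside the shaft, on its axis, at the middle height of the flat, 112 mm above the bench; it does not turn with the shaft (axes as the drive's). The shaft's angle is not reported: at the start the flat's outward normal lies 0.6 to 2.3 rad counter-clockwise (seen from above) from the open front, so on the drive's -y side.
- shaft_end (a point): Centre of the shaft's upper end, 130 mm above the bench. Shaft 16 mm thick, black, end chamfered 2 mm. Its top 36 mm carry one bright flat, 3.6 mm deep, 13.4 mm wide; below that it is round. Jaws closed across flat and back measure 12.4 mm, across the round 16 mm; turned by t rad from the flat's normal 8 + 8 cos(0.988 - |t|) mm, to |t| = 0.988; pressed jaws read up to 1 mm less.
- broken_half: Black plastic half ring, half of the old collar: outer radius 18 mm, inner 9 mm, 16 mm high, 15 g, lying flat on the bearing plate before the shaft. Origin at the ring's centre, on the underside; +x points to the middle of the arc, the broken ends lie at y = -18..-9 and +9..+18 mm. Best gripped over both ends, along y (36 mm).
- scrap_dish: Loose round steel parts dish, 93 mm across, 18 mm high, floor 2 mm thick and about 65 mm across. Origin at the centre of its underside.
- collar: New bright steel collar lying flat: 36 mm across, 16 mm high, bore 18.4 mm, 55 to 90 g. Origin at the centre of its underside, z along the bore. A black M5 set screw runs along +x at half height, 4 mm proud outside; its tip is 5.5 mm from the axis, so the collar goes over the shaft only with the screw over the flat (within about 0.35 rad).
- screw_head (a point): Outer end of the collar's set screw, 22 mm from the collar's axis along its +x, 8 mm above its underside.
- mirror_mount_top (a point): Top of a black mirror mount fixed to the bench, 60 mm across, 132 mm high. Other fixed tall things (base frame, m): grey drawer cabinet x 0.22 to 0.45, y -0.06 to 0.20, 0.20 high; open laptop x 0.41 to 0.78, y -0.64 to -0.27, its screen 0.23 high along the left edge; black box x 0.51 to 0.79, y 0.18 to 0.41, 0.08 high.
- ball_driver: Bystander: ball driver with red handle, 212 mm long, lying left of the drive.
- hex_key: Bystander: steel hex key, 85 x 33 x 5 mm, lying left of the drive.
- fork_clamp: Bystander: flat black slotted clamp, 52 x 26 x 8 mm, lying to the left behind the grey drawer cabinet.
- post_75: Bystander: bare steel post standing on end, 13 mm thick, 75 mm high, behind the drive to the right.
- objective: Bystander: microscope objective standing on end, 28 mm across, 52 mm high, behind the drive to the left.
Not all that is in view belongs to the job. There is more than one size of the collar; the one meant has the size given above.

How it is judged:
By the outcome, as a careful person would: the job done as asked, in the order asked, and still so for the second after the job is handed in, while the arm keeps its last pose, push and grip.
It also fails if it takes over 72 s, if anything falls off the work surface, if the arm or the gripper's body presses on something with over 40 N, if the wrist force passes 120 N, or if a joint passes its speed limit or range.

## Robot

A 6-joint arm with a two-finger parallel gripper is mounted at the origin on a cart in front of the work surface, level with it; the furniture and walls round the work are solid. World frame = base frame: x ahead of the robot, y to its left, z up, the work surface at z = 0. Lengths are in m, angles in rad, forces in N, time in s.
With the tool pointing down it reaches from about 0.275 to 0.85 m from the base axis. Payload 5.2 kg.
Tool frame: the origin (TCP) lies on the centre line of the jaws, within the pads' length; the fingertips stand 17 mm ahead of it and the grasp point (between the pads) lies 2 mm behind it; z points along the fingers, y is the line along which they close (so a half turn about z gives the same grasp; the last joint's range is limited). The gripper opens to 85 mm and grips with 20 to 120 N. Pads are 22 mm wide; open, the fingers measure 114 mm over their backs; the gripper's body (76 mm by 85 mm) begins 54 mm behind the grasp point. The pads swing forward as they close: fully open they stand 13 mm farther back than shut.
Start: joints at [0.567, 0.259, 1.535, -0, 1.348, -0.203], TCP at [0.395, 0.383, 0.227] pointing down, gripper open.
Joint ranges: [-3.14, 3.14], [-0.91, 2.08], [0.19, 2.58], [-1.22, 4.36], [0.22, 2.71], [-3.12, 3.12]. Speed limits (rad/s): [2.57, 2.57, 3.14, 3.14, 3.14, 3.14].

## Interface

Orientations are given as a unit quaternion [w, x, y, z].
In Python, from station import observe, snapshot, sign_off, masks_of, landmark_of gives the robot as it stands.
- The arm moves only by the tool step_arm, never from a script. Its argument "motion" is one flat list of numbers, 7 for each row, row after row: the shift along the world's x, y, z in m, then the turn, a rotation vector about the world's x, y, z in rad, then the finger opening in m, from 0 to 0.0854. A call has 1 to 5 rows; each row is the pose to reach, as a shift and turn from the pose commanded when the call began; what a row does not reach only later rows make up. A row lasts 1/12 s, in which the tool goes at most 41.7 mm and 7.16 degrees, less where a joint would pass 70% of its speed; a pose out of reach is approached as far as the arm can. A call with a gripper value outside its range is refused whole. The fingers move at their own pace and stop on an object; "force" is the grip in N (left out, the last holds). Time passes only in rows, so rows that repeat a pose let the fingers close. It gives the time, the measured TCP pose, the force, the opening and the grip force at its end, in the units of the state.
- observe(): the state, without advancing time (a new reading comes with each control period).
- snapshot(name): name is "side" or "top"; returns a dict with "image" (420x560x3 uint8, red, green, blue), "depth" (420x560 float32, m along the optical axis (not along the pixel's ray), 0 where there is no reading), "fx", "fy", "cx", "cy" (pixels), "world_from_camera" (4x4, takes a point from camera to world coordinates). Camera axes: x right, y down, z forward; pixel columns grow to the right and rows downward; lengths in m; the calibration is good to about 2 mm. A picture is of the moment at which its call begins.
- sign_off(): hands the job in; it is judged then, once.
Trained networks look in a picture, given as the dict that the camera call returned (one of the last four; its "shot" number tells which), for a name from the list of things; names that differ only in an ending like _2 or _b are one class to them, and where a whole thing is asked for, a point or a joint stands for the part that bears it (a point fixed in the world has none). Each returns a list of dicts, best first, with "confidence" (0 to 1); they miss things now and then, are a little off and sometimes report something else, mostly with a low value. They report only what shows in the picture. A call takes as long as a camera call. They do not tell look-alikes from the thing itself.
- masks_of(picture, query): "mask" (420x560 bool, what is visible of it) and "rect" ([left, top, right, bottom] as shares, 0 to 1, of the picture: columns of its width, rows of its height, round what is visible of it).
- landmark_of(picture, query): "at" ([column, row] as shares, 0 to 1, of the picture: columns of its width, rows of its height: a listed point, or the origin of a listed thing).
The state is a dict: "time": time; "joint_pos": joint angles; "joint_velocities": joint speeds; "tau": joint torques, N m; "tool_pos": TCP position; "orientation": TCP orientation; "wrist_force": force on the tool from outside, world axes, zero at the start; "torque": the same for the moment, N m; "grip_width": finger opening in m; "finger_force": force on a finger pad.
Only numpy, scipy, OpenCV 4.12 (cv2) and the standard library are available. Lean on these libraries where they do the work, as an engineer would, in place of code of your own. Each camera call takes 0.05 s, during which the arm holds its last target. There are 200 camera calls.

## Working session

There is one attempt and no reset: what is moved stays moved. The work goes in short steps, Python scripts to look and compute and a tool call to move; the robot and the scene stay as the last step left them, time stands still between calls to the robot, and variables do not carry over. Pictures are saved under pics/ and viewed, at most 10 in all, crops included, and the job is handed in when it is done.

Besides the shell and the picture viewer there is one more tool, called after "Call:" as name(argument=value, ...), one argument or row to a line, values as JSON. step_arm: Moves the arm, as the interface text tells. Its arguments: {"type":"object","properties":{"motion":{"type":"array"},"force":{"type":"number"}},"required":["motion"]}

```bash
mkdir -p pics; cat > h.py <<'E'
import numpy as np, cv2
from station import observe, snapshot, sign_off, masks_of, landmark_of
def pt(s,u,v,d):
    p=np.array([(u-s["cx"])/s["fx"]*d,(v-s["cy"])/s["fy"]*d,d,1]); return (s["world_from_camera"]@p)[:3]
def ray(s,u,v):
    T=s["world_from_camera"]; r=T[:3,:3]@np.array([(u-s["cx"])/s["fx"],(v-s["cy"])/s["fy"],1]); return T[:3,3],r
def atz(s,u,v,z):
    o,r=ray(s,u,v); return o+r*(z-o[2])/r[2]
def cloud(s):
    d=s["depth"]; v,u=np.mgrid[:d.shape[0],:d.shape[1]]
    P=np.stack([(u-s["cx"])/s["fx"]*d,(v-s["cy"])/s["fy"]*d,d,np.ones_like(d)],-1); return (P@s["world_from_camera"].T)[...,:3]
def tri(a,b):
    (o1,r1),(o2,r2)=a,b
    A=np.stack([r1,-r2],1); t=np.linalg.lstsq(A,o2-o1,rcond=None)[0]
    p,q=o1+t[0]*r1,o2+t[1]*r2; return (p+q)/2,np.linalg.norm(p-q)
def save(n,im,): cv2.imwrite("pics/"+n+".png",im[...,::-1])
E
python3 - <<'E'
from h import *
np.set_printoptions(precision=4,suppress=True)
o=observe(); print(o)
S={n:snapshot(n) for n in("side","top")}
for n,s in S.items():
    save(n+"0",s["image"]); print(n,s["world_from_camera"],s["fx"],s["cx"],s["cy"])
    C=cloud(s)
    for q in["drive_unit","broken_half","scrap_dish","collar","mirror_mount_top"]:
        for m in masks_of(s,q)[:4]:
            k=m["mask"]&(s["depth"]>0); print(q,"mask",round(m["confidence"],2),(np.array(m["rect"])*[560,420,560,420]).round(),k.sum(),np.median(C[k],0) if k.any() else"", np.percentile(C[k],[3,97],axis=0) if k.any() else "")
    for q in["drive_unit","plate_top","flat_level","shaft_end","broken_half","scrap_dish","collar","screw_head","mirror_mount_top"]:
        print(q,[(round(l["confidence"],2),(np.array(l["at"])*[560,420]).round(1)) for l in landmark_of(s,q)[:4]])
E
```

```text
{'time': 0.0, 'joint_pos': array([ 0.5672,  0.2594,  1.5361, -0.    ,  1.348 , -0.2028]), 'joint_velocities': array([-0.0012, -0.0001,  0.0001,  0.0007,  0.0005, -0.0012]), 'tau': array([ -0.0008, -44.6036, -29.0575,  -0.0004,   0.0119,   0.    ]), 'tool_pos': array([0.3944, 0.3826, 0.2264]), 'orientation': array([-0.0005,  0.3898,  0.9209, -0.0008]), 'wrist_force': array([ 0.3976,  0.2841, -0.3406]), 'torque': array([-0.0177, -0.0049, -0.0284]), 'finger_force': 0.0, 'grip_width': 0.08535953497895848}
side [[ 0.7967 -0.3765  0.4728  0.0328]
 [-0.6043 -0.4821  0.6343 -0.6692]
 [-0.0109 -0.7911 -0.6116  0.7983]
 [ 0.      0.      0.      1.    ]] 539.4278816780765 282.8653388875954 198.36573939805947
drive_unit mask 0.92 [331. 210. 426. 282.] 2534 [ 0.6422 -0.16    0.0723] [[ 0.5728 -0.2105  0.0085]
 [ 0.7057 -0.1065  0.1167]]
broken_half mask 0.75 [350. 242. 369. 261.] 173 [ 0.5941 -0.149   0.0831] [[ 0.5875 -0.1597  0.07  ]
 [ 0.605  -0.1291  0.089 ]]
collar mask 0.78 [313. 302. 338. 328.] 551 [ 0.4889 -0.1875  0.0174] [[ 0.4693 -0.2077 -0.0017]
 [ 0.5128 -0.1642  0.0221]]
collar mask 0.51 [263. 308. 286. 331.] 318 [ 0.4097 -0.1321  0.0129] [[ 0.3933 -0.1462 -0.0012]
 [ 0.425  -0.1145  0.0172]]Traceback (most recent call last):
  File "<stdin>", line 9, in <module>
ValueError: it knows: ball_driver, broken_half, collar, drive_unit, flat_level, fork_clamp, hex_key, objective, plate_top, post, scrap_dish, screw_head, shaft_end
```

```bash
cat > look.py <<'E'
from h import *
import sys
np.set_printoptions(precision=4,suppress=True)
S={n:snapshot(n) for n in("side","top")}
for n,s in S.items():
    save(n+sys.argv[1],s["image"]); print(n,s["world_from_camera"][:3,3],s["fx"])
    C=cloud(s)
    for q in["drive_unit","broken_half","scrap_dish","collar"]:
        for m in masks_of(s,q)[:4]:
            k=m["mask"]&(s["depth"]>0); print(q,"mask",round(m["confidence"],2),(np.array(m["rect"])*[560,420,560,420]).round(),k.sum(),np.median(C[k],0) if k.any() else"", np.percentile(C[k],[3,97],axis=0).ravel() if k.any() else "")
    for q in["drive_unit","plate_top","flat_level","shaft_end","broken_half","scrap_dish","collar","screw_head"]:
        for l in landmark_of(s,q)[:4]:
            u,v=np.array(l["at"])*[560,420]; print(q,round(l["confidence"],2),round(u,1),round(v,1), C[int(v),int(u)])
E
python3 look.py 1
```

```text
side [ 0.0328 -0.6692  0.7983] 539.4278816780765
drive_unit mask 0.61 [332. 208. 428. 282.] 2845 [ 0.6424 -0.1585  0.0721] [ 0.57   -0.2212  0.0008  0.7082 -0.0857  0.1256]
broken_half mask 0.51 [265. 306. 285. 327.] 317 [ 0.4093 -0.1306  0.0131] [ 0.3938 -0.1461 -0.0008  0.425  -0.1132  0.0173]
broken_half mask 0.47 [349. 242. 365. 261.] 166 [ 0.5942 -0.1468  0.0835] [ 0.5876 -0.159   0.0709  0.6062 -0.1294  0.0893]
collar mask 0.87 [265. 306. 283. 329.] 306 [ 0.4093 -0.1315  0.0135] [ 0.3937 -0.1461  0.0004  0.4252 -0.1144  0.0173]
collar mask 0.64 [314. 301. 338. 325.] 551 [ 0.4898 -0.1873  0.0169] [ 0.4689 -0.2078 -0.0015  0.5131 -0.1607  0.0222]
drive_unit 0.9 379.1 274.1 [ 0.4882 -0.2972  0.2112]
plate_top 0.8 381.2 252.0 [ 0.637  -0.1731  0.0775]
flat_level 0.77 382.3 237.1 [ 0.6374 -0.1703  0.114 ]
shaft_end 0.8 385.5 230.5 [ 0.6418 -0.1715  0.13  ]
broken_half 0.71 355.4 251.2 [ 0.5935 -0.1459  0.085 ]
collar 0.75 326.1 317.8 [ 0.4824 -0.1936  0.0189]
collar 0.33 381.7 249.2 [ 0.6374 -0.1718  0.0842]
screw_head 0.84 284.1 325.5 [ 0.4201 -0.1478 -0.0015]
screw_head 0.79 314.4
[... 368 characters left out ...]
946 -0.1844  0.0182] [ 0.4732 -0.2106 -0.0035  0.516  -0.161   0.0226]
drive_unit 0.6 375.2 189.1 [ 0.6337 -0.1559  0.0739]
plate_top 0.83 380.0 180.6 [ 0.646  -0.1591  0.1114]
plate_top 0.54 264.4 188.9 [0.6485 0.1042 0.0014]
flat_level 0.63 356.0 282.7 [ 0.421  -0.1157  0.0185]
shaft_end 0.75 384.6 177.6 [ 0.6494 -0.1646  0.1259]
shaft_end 0.36 288.1 238.6 [ 0.5245  0.043  -0.0004]
broken_half 0.39 368.1 199.2 [ 0.6108 -0.1403  0.0688]
scrap_dish 0.78 179.0 276.7 [0.4288 0.3068 0.0009]
collar 0.64 377.9 253.3 [ 0.49   -0.1695  0.0173]
collar 0.53 355.7 283.8 [ 0.4187 -0.1161  0.0163]
screw_head 0.78 369.9 254.7 [ 0.4884 -0.1539  0.0003]
screw_head 0.68 367.4 285.6 [ 0.4144 -0.1474  0.0009]
```

View pics/side0.png

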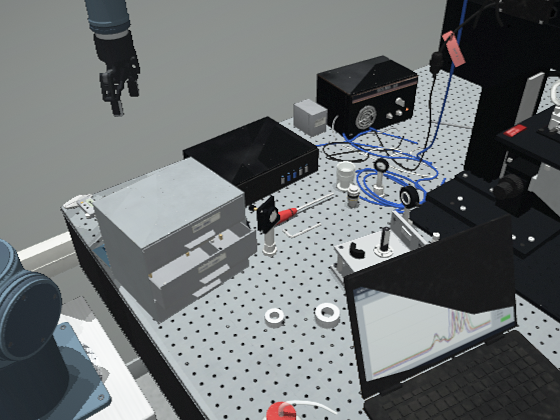

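View pics/top1.png

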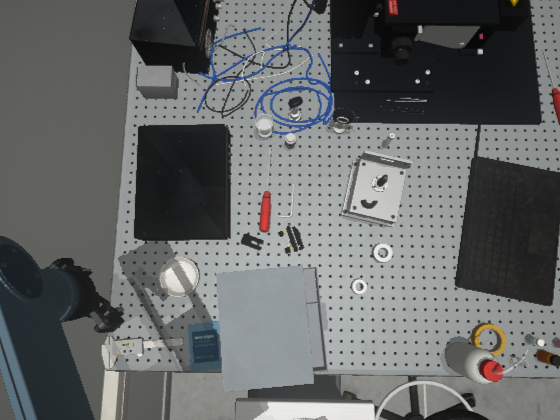

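```bash
python3 - <<'E'
from h import *
np.set_printoptions(precision=4,suppress=True)
S={n:snapshot(n) for n in("side","top")}
a=S["top"]["image"][140:300,335:425]; b=S["side"]["image"][195:335,255:435]
a=cv2.resize(a,None,fx=3.7,fy=3.7,interpolation=cv2.INTER_CUBIC); b=cv2.resize(b,None,fx=2.5,fy=2.5,interpolation=cv2.INTER_CUBIC)
c=np.zeros((595,800,3),np.uint8); c[:a.shape[0],:a.shape[1]]=a[:595]; c[:b.shape[0],340:340+b.shape[1]]=b
save("crop1",c)
for n,s in S.items():
    C=cloud(s); x,y,z=C[...,0],C[...,1],C[...,2]
    near=(abs(x-.64)<.11)&(abs(y+.16)<.11)&(s["depth"]>0)
    k=near&(z>.066)&(z<.077)
    kk=cv2.morphologyEx(k.astype(np.uint8),cv2.MORPH_OPEN,np.ones((3,3)))>0
    r=cv2.minAreaRect(C[kk][:,:2].astype(np.float32)*1000); print(n,"plate",k.sum(),np.median(z[k]),r,"\n",cv2.boxPoints(r))
    k=near&(z>.1)&(x>.66); p=C[k]; w=np.linalg.eigh(np.cov((p[:,:2]-p[:,:2].mean(0)).T)); print("bracket",k.sum(),p.mean(0),p[:,2].max(),w[1][:,1],np.sqrt(w[0]))
    k=near&(z>.118)&(z<.14)&(x<.67); print("shaft",k.sum(),C[k].mean(0),C[k].min(0),C[k].max(0))
    for c0 in[(.49,-.185),(.41,-.13)]:
        m=(np.hypot(x-c0[0],y-c0[1])<.035)&(z>.009)&(s["depth"]>0)
        p=C[m]; t=p[p[:,2]>np.percentile(p[:,2],50)-.003]
        cc,rr=cv2.minEnclosingCircle(t[:,:2].astype(np.float32)*1000); print("ring",m.sum(),"h",np.percentile(p[:,2],[50,90]),"circ",cc,rr, "area r", p.mean(0))
    k=(abs(x-.52)<.08)&(abs(y-.045)<.08)&(z>.1)&(z<.16)&(s["depth"]>0); print("mirror",k.sum(),C[k].mean(0) if k.any() else"",C[k].min(0),C[k].max(0))
    k=(abs(x-.43)<.08)&(abs(y-.305)<.08)&(z>.01)&(z<.025)&(s["depth"]>0)
    if k.any(): print("dish",k.sum(),cv2.minEnclosingCircle(C[k][:,:2].astype(np.float32)*1000))
E
```

```text
side plate 1550 0.0714387065989045 ((636.3343505859375, -149.94070434570312), (80.18403625488281, 133.872802734375), 77.72699737548828) 
 [[ 562.4054 -174.8878]
 [ 693.2186 -203.3451]
 [ 710.2633 -124.9936]
 [ 579.4501  -96.5363]]
bracket 370 [ 0.6966 -0.1812  0.1105] 0.11940480964480282 [0.2173 0.9761] [0.0026 0.0306]
shaft 64 [ 0.6447 -0.17    0.1256] [ 0.636  -0.1755  0.1183] [ 0.6529 -0.1613  0.1319]
ring 401 h [0.0188 0.0215] circ (490.0566711425781, -186.27748107910156) 23.635984420776367 area r [ 0.4885 -0.1875  0.0178]
ring 218 h [0.0146 0.0166] circ (412.5838317871094, -130.14862060546875) 20.353418350219727 area r [ 0.4098 -0.1305  0.0142]
mirror 689 [0.485  0.0195 0.1204] [ 0.4401 -0.0219  0.1001] [0.5399 0.0507 0.1593]
top plate 2428 0.07115681535627372 ((632.992431640625, -163.78005981445312), (110.840087890625, 131.49620056152344), 77.3133773803711) 
 [[ 556.6782 -203.4076]
 [ 684.9641 -232.2866]
 [ 709.3066 -124.1526]
 [ 581.0208  -95.2736]]
bracket 284 [ 0.6982 -0.1781  0.1114] 0.11977097460839947 [0.222 0.975] [0.0028 0.0313]
shaft 45 [ 0.6465 -0.1648  0.127 ] [ 0.6394 -0.1715  0.1181] [ 0.6541 -0.1592  0.1312]
ring 249 h [0.0191 0.0215] circ (491.5155944824219, -181.87022399902344) 23.84122657775879 area r [ 0.4914 -0.1815  0.0184]
ring 140 h [0.0146 0.0169] circ (411.1701354980469, -126.35050964355469) 17.73497200012207 area r [ 0.4118 -0.126   0.0146]
mirror 264 [0.5013 0.0285 0.1251] [ 0.4406 -0.017   0.1007] [0.5375 0.0533 0.135 ]
dish 283 ((427.8758239746094, 301.3554992675781), 46.5372200012207)
```

View pics/crop1.png

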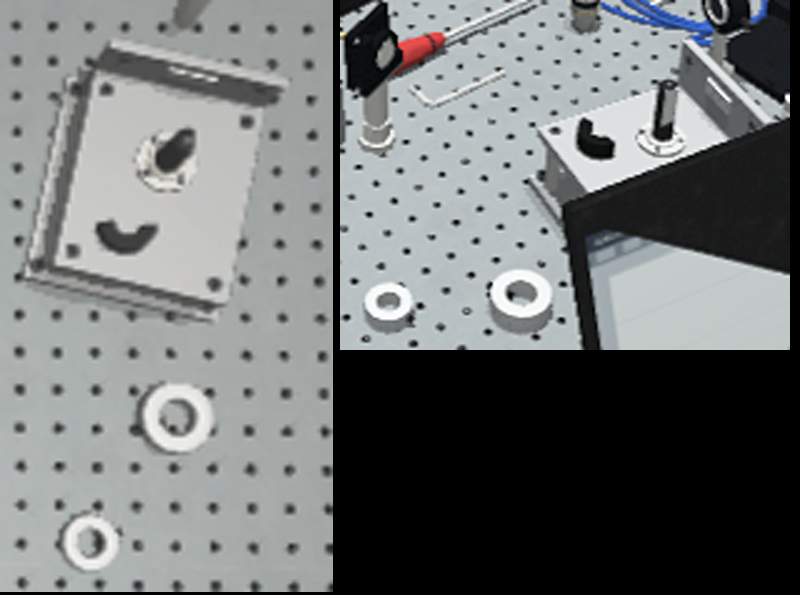

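```bash
python3 - <<'E'
from h import *
np.set_printoptions(precision=4,suppress=True)
S={n:snapshot(n) for n in("side","top")}
a,b=S["side"],S["top"]
print("shaft_end",tri(ray(a,385.5,230.5),ray(b,384.6,177.6)))
print("plate_top",tri(ray(a,381.2,252),ray(b,380,180.6)))
print("screw small",tri(ray(a,284.1,325.5),ray(b,367.4,285.6)), "big",tri(ray(a,314.4,308.7),ray(b,369.9,254.7)))
for n,s in S.items():
    C=cloud(s); x,y,z=C[...,0],C[...,1],C[...,2]
    dark=s["image"].max(-1)<95
    k=(abs(x-.6)<.04)&(abs(y+.145)<.035)&(z>.066)&(z<.1)&dark&(np.hypot(x-.646,y+.167)>.022)
    n_,L,st,ce=cv2.connectedComponentsWithStats(k.astype(np.uint8)); i=1+np.argmax(st[1:,4]); v,u=np.nonzero(L==i)
    P=np.array([atz(s,uu,vv,.086) for uu,vv in zip(u,v)])[:,:2]; 
    r=cv2.minAreaRect((P*1000).astype(np.float32)); print(n,"half",len(u),np.median(z[L==i]),np.percentile(z[L==i],90),r,"\n",cv2.boxPoints(r),P.mean(0))
    for z0,m in((.016,"collar"),):
        for q in masks_of(s,"collar")[:3]:
            v,u=np.nonzero(q["mask"]); P=np.array([atz(s,uu,vv,z0) for uu,vv in zip(u,v)])[:,:2]; print("collar",P.mean(0),cv2.minEnclosingCircle((P*1000).astype(np.float32)))
E
```

```text
shaft_end (array([ 0.6491, -0.1669,  0.1218]), np.float64(1.0751198792352555e-05))
plate_top (array([ 0.6516, -0.1671,  0.0664]), np.float64(0.009265822928429387))
screw small (array([ 0.4155, -0.1496,  0.0016]), np.float64(0.0056523777517871856)) big (array([ 0.4867, -0.1555,  0.0037]), np.float64(0.00040185992980957646))
side half 151 0.08505476015085767 0.08799989181259382 ((597.5978393554688, -146.87057495117188), (43.9981689453125, 26.56857681274414), 47.19907760620117) 
 [[ 572.9036 -153.9857]
 [ 592.3975 -172.0378]
 [ 622.2921 -139.7555]
 [ 602.7982 -121.7034]] [ 0.593  -0.1488]
collar [ 0.4072 -0.1349] ((407.1767883300781, -133.81968688964844), 22.7839412689209)
collar [ 0.488  -0.1887] ((487.6453552246094, -187.7556915283203), 28.58985710144043)
top half 83 0.08623031200242126 0.0887020366035576 ((595.5059204101562, -137.21255493164062), (34.05154037475586, 17.822744369506836), 85.49605560302734) 
 [[ 585.2851 -153.486 ]
 [ 603.0528 -154.8855]
 [ 605.7267 -120.9391]
 [ 587.959  -119.5396]] [ 0.5964 -0.1369]
collar [ 0.4915 -0.1815] ((490.00408935546875, -180.32394409179688), 26.021028518676758)
collar [0.5135 0.131 ] ((512.010986328125, 130.9408721923828), 26.641155242919922)
collar [ 0.4115 -0.1245] ((410.8815612792969, -124.89783477783203), 19.030479431152344)
```

Call:
step_arm(
  motion=[0.07, -0.18, 0.043, 0, 0, 0.36, 0.06, 0.07, -0.18, 0.043, 0, 0, 0.36, 0.06, 0.07, -0.18, 0.043, 0, 0, 0.36, 0.06, 0.07, -0.18, 0.043, 0, 0, 0.36, 0.06, 0.07, -0.18, 0.043, 0, 0, 0.36, 0.06],
)

```text
time: 2.32
tool_pos: [0.4645, 0.2029, 0.2704]
orientation: [0.0, 0.217, 0.976, 0.0]
wrist_force: [1.1, 0.0, -0.2]
grip_width: 0.0601
finger_force: 0.0
```

Call:
step_arm(
  motion=[0.07, -0.18, 0, 0, 0, 0.36, 0.06, 0.07, -0.18, 0, 0, 0, 0.36, 0.06, 0.07, -0.18, 0, 0, 0, 0.36, 0.06, 0.07, -0.18, 0, 0, 0, 0.36, 0.06, 0.07, -0.18, 0, 0, 0, 0.36, 0.06],
)

```text
time: 2.73
tool_pos: [0.5347, 0.0222, 0.2702]
orientation: [0.0, 0.039, 0.999, -0.0]
wrist_force: [-0.1, 0.1, 0.4]
grip_width: 0.0601
finger_force: 0.0
```

Call:
step_arm(
  motion=[0.065, -0.162, 0, 0, 0, 0, 0.06, 0.065, -0.162, 0, 0, 0, 0, 0.06, 0.065, -0.162, 0, 0, 0, 0, 0.06, 0.065, -0.162, 0, 0, 0, 0, 0.06, 0.065, -0.162, 0, 0, 0, 0, 0.06],
)

```text
time: 3.15
tool_pos: [0.6008, -0.1444, 0.2689]
orientation: [0.0, 0.043, 0.999, -0.001]
wrist_force: [-0.3, 0.7, -0.1]
grip_width: 0.0601
finger_force: 0.0
```

Call:
step_arm(
  motion=[0, 0, -0.04, 0, 0, 0, 0.06, 0, 0, -0.08, 0, 0, 0, 0.06, 0, 0, -0.12, 0, 0, 0, 0.06, 0, 0, -0.15, 0, 0, 0, 0.06, 0, 0, -0.155, 0, 0, 0, 0.06],
)

```text
time: 3.57
tool_pos: [0.5953, -0.1359, 0.1085]
orientation: [-0.005, 0.04, 0.999, 0.002]
wrist_force: [-1.3, 0.7, -0.8]
grip_width: 0.0599
finger_force: 0.0
```

```bash
python3 - <<'E'
from h import *
S={n:snapshot(n) for n in("side","top")}
b=S["side"]["image"][175:275,310:440]; a=S["top"]["image"][140:240,325:425]
c=np.hstack([cv2.resize(a,(400,400),interpolation=cv2.INTER_CUBIC),cv2.resize(b,(400,308),interpolation=cv2.INTER_CUBIC)[:308] if 0 else cv2.copyMakeBorder(cv2.resize(b,(400,308),interpolation=cv2.INTER_CUBIC),0,92,0,0,cv2.BORDER_CONSTANT)])
save("half1",c)
E
```

```text
(no output)
```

View pics/half1.png

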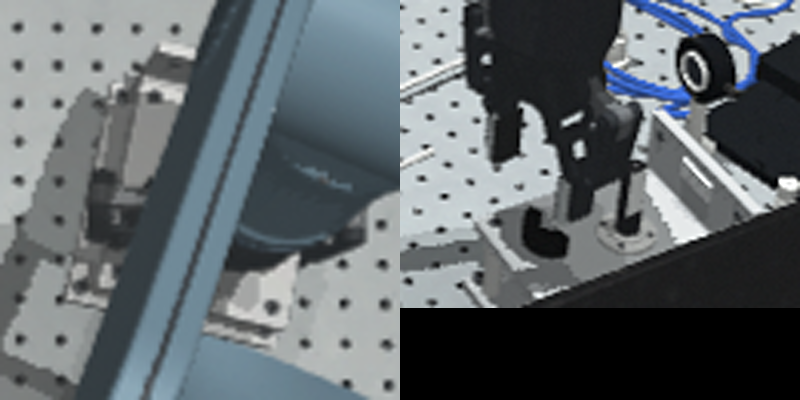

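Call:
step_arm(
  motion=[0, 0, -0.008, 0, 0, 0, 0.06, 0, 0, -0.016, 0, 0, 0, 0.06, 0, 0, -0.022, 0, 0, 0, 0.06, 0, 0, -0.022, 0, 0, 0, 0.06, 0, 0, -0.022, 0, 0, 0, 0.06],
  force=30,
)

```text
time: 4.08
tool_pos: [0.5994, -0.1378, 0.0932]
orientation: [0.0, 0.04, 0.999, -0.0]
wrist_force: [-0.5, 0.5, -0.7]
grip_width: 0.0603
finger_force: 0.0
```

Call:
step_arm(
  motion=[0, 0, 0, 0, 0, 0, 0.03, 0, 0, 0, 0, 0, 0, 0.03, 0, 0, 0, 0, 0, 0, 0.03, 0, 0, 0, 0, 0, 0, 0.03, 0, 0, 0, 0, 0, 0, 0.03],
  force=30,
)

```text
time: 4.5
tool_pos: [0.5994, -0.1378, 0.0931]
orientation: [0.0, 0.04, 0.999, -0.0]
wrist_force: [0.9, 0.0, -0.6]
grip_width: 0.0301
finger_force: 0.0
```

```bash
python3 - <<'E'
from h import *
s=snapshot("side")
b=s["image"][195:275,320:420]
save("half2",cv2.resize(b,(700,560),interpolation=cv2.INTER_CUBIC))
C=cloud(s)
for m in masks_of(s,"broken_half")[:3]:
    k=m["mask"]; print(m["confidence"],np.array(m["rect"])*[560,420,560,420],np.percentile(C[k],[3,50,97],axis=0))
E
```

```text
0.53 [350.392 243.012 366.184 260.61 ] [[ 0.58740615 -0.15969467  0.07284081]
 [ 0.59361827 -0.14809563  0.08370986]
 [ 0.60457356 -0.13036208  0.08922111]]
```

View pics/half2.png

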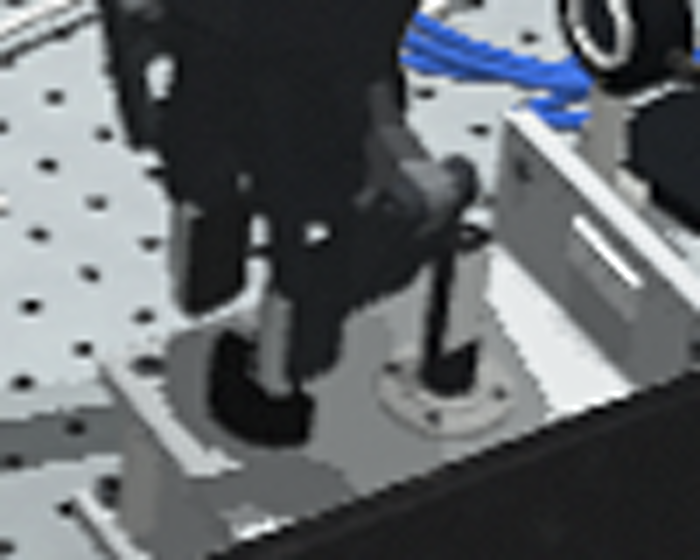

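```bash
python3 - <<'E'
from h import *
np.set_printoptions(precision=3,suppress=True)
s=snapshot("side"); C=cloud(s)
for u in (359,360,361,363,365): 
    print(u,[C[v,u].round(3).tolist() for v in range(240,256,2)])
for u in (347,350): print(u,[C[v,u].round(3).tolist() for v in range(232,244,2)])
E
```

```text
359 [[0.586, -0.16, 0.128], [0.588, -0.159, 0.121], [0.588, -0.159, 0.116], [0.589, -0.159, 0.11], [0.589, -0.16, 0.106], [0.588, -0.16, 0.101], [0.593, -0.156, 0.09], [0.594, -0.157, 0.085]]
360 [[0.59, -0.159, 0.125], [0.59, -0.159, 0.12], [0.59, -0.16, 0.115], [0.589, -0.162, 0.112], [0.591, -0.16, 0.104], [0.593, -0.159, 0.098], [0.599, -0.154, 0.085], [0.595, -0.158, 0.086]]
361 [[0.591, -0.161, 0.126], [0.59, -0.162, 0.122], [0.591, -0.162, 0.116], [0.589, -0.164, 0.113], [0.591, -0.163, 0.107], [0.589, -0.165, 0.104], [0.599, -0.157, 0.087], [0.6, -0.156, 0.081]]
363 [[0.589, -0.167, 0.131], [0.589, -0.167, 0.126], [0.59, -0.167, 0.12], [0.589, -0.169, 0.117], [0.592, -0.167, 0.109], [0.62, -0.142, 0.069], [0.602, -0.159, 0.087], [0.601, -0.16, 0.083]]
365 [[0.595, -0.167, 0.127], [0.595, -0.167, 0.123], [0.595, -0.167, 0.118], [0.6, -0.164, 0.108], [0.599, -0.165, 0.104], [0.621, -0.146, 0.072], [0.617, -0.15, 0.072], [0.614, -0.153, 0.071]]
347 [[0.59, -0.123, 0.119], [0.592, -0.122, 0.113], [0.591, -0.124, 0.11], [0.592, -0.124, 0.104], [0.593, -0.123, 0.097], [0.609, -0.107, 0.072]]
350 [[0.6, -0.122, 0.113], [0.6, -0.122, 0.108], [0.6, -0.123, 0.104], [0.599, -0.124, 0.1], [0.676, -0.051, 0.0], [0.614, -0.111, 0.072]]
```

Call:
step_arm(
  motion=[0, 0, 0, 0, 0, 0, 0.055, 0, 0, 0, 0, 0, 0, 0.055, 0, -0.003, 0, 0, 0, 0, 0.055, 0, -0.003, 0, 0, 0, 0, 0.055, 0, -0.003, -0.004, 0, 0, 0, 0.055],
)

```text
time: 5.07
tool_pos: [0.5999, -0.1413, 0.0895]
orientation: [0.001, 0.041, 0.999, -0.0]
wrist_force: [0.2, -0.4, -0.5]
grip_width: 0.0549
finger_force: 0.0
```

Call:
step_arm(
  motion=[0, 0, -0.003, 0, 0, 0, 0.055, 0, 0, -0.003, 0, 0, 0, 0.055, 0, 0, -0.003, 0, 0, 0, 0.055],
)

```text
time: 5.32
tool_pos: [0.599, -0.1406, 0.0854]
orientation: [-0.0, 0.04, 0.999, 0.0]
wrist_force: [0.5, 0.8, 0.3]
grip_width: 0.0552
finger_force: 0.0
```

```bash
python3 - <<'E'
from h import *
np.set_printoptions(precision=3,suppress=True)
s=snapshot("side"); C=cloud(s); print(observe()["tool_pos"],observe()["wrist_force"])
x,y,z=np.moveaxis(C,-1,0); k=(s["depth"]>0)&(z<.2)
for n,a in(("near",(y<-.155)&(y>-.20)),("far",(y>-.13)&(y<-.09))):
    kk=k&a&(abs(x-.597)<.016)&(z>.073)
    h=np.histogram(z[kk],bins=np.arange(.072,.13,.004)); print(n,h[0])
b=s["image"][205:275,330:420]
save("half3",cv2.resize(b,(720,560),interpolation=cv2.INTER_NEAREST))
E
```

```text
[ 0.599 -0.141  0.086] [0.756 0.326 0.044]
near [11  4  4  3  1  5  6 16 18 23 16 20 18 12]
far [ 9  1  1  8  3  9 16 17 24 13 19 17 17 19]
```

View pics/half3.png

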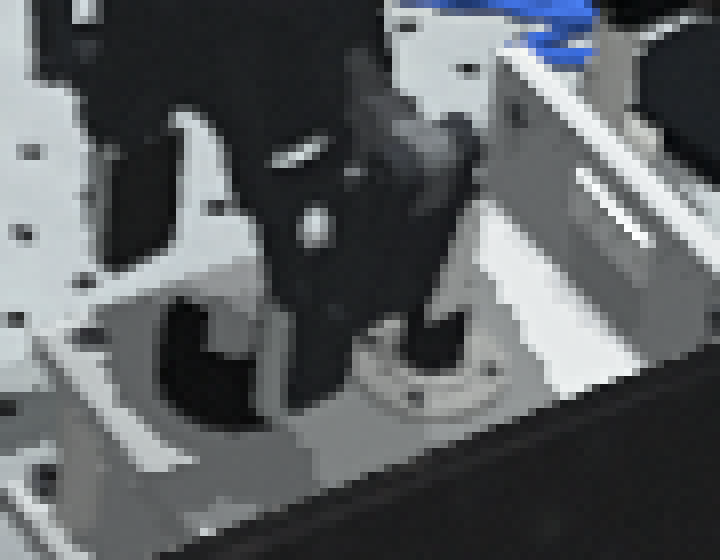

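Call:
step_arm(
  motion=[0, 0, -0.003, 0, 0, 0, 0.055, 0, 0, -0.006, 0, 0, 0, 0.055, 0, 0, -0.006, 0, 0, 0, 0.055],
)

```text
time: 5.62
tool_pos: [0.5989, -0.1406, 0.0791]
orientation: [-0.001, 0.04, 0.999, 0.0]
wrist_force: [0.3, -0.5, 0.5]
grip_width: 0.0549
finger_force: 0.0
```

Call:
step_arm(
  motion=[0, 0, -0.002, 0, 0, 0, 0.055, 0, 0, -0.004, 0, 0, 0, 0.055, 0, 0, -0.004, 0, 0, 0, 0.055],
)

```text
time: 5.87
tool_pos: [0.5991, -0.1406, 0.0754]
orientation: [-0.0, 0.04, 0.999, 0.0]
wrist_force: [-0.3, -0.1, 0.1]
grip_width: 0.0551
finger_force: 0.0
```

Call:
step_arm(
  motion=[0, 0, 0, 0, 0, 0, 0.02, 0, 0, 0, 0, 0, 0, 0.02, 0, 0, 0, 0, 0, 0, 0.02, 0, 0, 0, 0, 0, 0, 0.02],
)

```text
time: 6.2
tool_pos: [0.5995, -0.1409, 0.0762]
orientation: [0.0, 0.04, 0.999, -0.0]
wrist_force: [0.1, -0.7, 1.1]
grip_width: 0.0329
finger_force: 29.8
```

Call:
step_arm(
  motion=[0, 0, 0.03, 0, 0, 0, 0.02, 0, 0, 0.07, 0, 0, 0, 0.02, 0, 0, 0.11, 0, 0, 0, 0.02, 0, 0, 0.15, 0, 0, 0, 0.02, 0, 0, 0.19, 0, 0, 0, 0.02],
)

```text
time: 6.62
tool_pos: [0.5989, -0.1406, 0.2677]
orientation: [-0.0, 0.04, 0.999, 0.0]
wrist_force: [0.9, -0.3, 0.4]
grip_width: 0.0324
finger_force: 29.9
```

Call:
step_arm(
  motion=[-0.06, 0.15, 0.02, 0, 0, 0, 0.02, -0.06, 0.15, 0.02, 0, 0, 0, 0.02, -0.06, 0.15, 0.02, 0, 0, 0, 0.02, -0.06, 0.15, 0.02, 0, 0, 0, 0.02, -0.06, 0.15, 0.02, 0, 0, 0, 0.02],
)

```text
time: 7.03
tool_pos: [0.5369, 0.0151, 0.2876]
orientation: [0.0, 0.038, 0.999, 0.001]
wrist_force: [-0.5, -0.3, -0.9]
grip_width: 0.0326
finger_force: 29.9
```

Call:
step_arm(
  motion=[-0.055, 0.16, 0, 0, 0, 0, 0.02, -0.055, 0.16, 0, 0, 0, 0, 0.02, -0.055, 0.16, 0, 0, 0, 0, 0.02, -0.055, 0.16, 0, 0, 0, 0, 0.02, -0.055, 0.16, 0, 0, 0, 0, 0.02],
)

```text
time: 7.45
tool_pos: [0.4815, 0.1749, 0.2862]
orientation: [-0.001, 0.038, 0.999, 0.002]
wrist_force: [0.2, -0.8, -0.7]
grip_width: 0.0329
finger_force: 30.0
```

Call:
step_arm(
  motion=[-0.056, 0.133, 0, 0, 0, 0, 0.02, -0.056, 0.133, 0, 0, 0, 0, 0.02, -0.056, 0.133, 0, 0, 0, 0, 0.02, -0.056, 0.133, 0, 0, 0, 0, 0.02, -0.056, 0.133, 0, 0, 0, 0, 0.02],
)

```text
time: 7.87
tool_pos: [0.4267, 0.3053, 0.2858]
orientation: [-0.0, 0.038, 0.999, 0.001]
wrist_force: [0.3, -0.1, -0.6]
grip_width: 0.0327
finger_force: 30.0
```

```bash
python3 - <<'E'
from h import *
np.set_printoptions(precision=3,suppress=True)
s=snapshot("top"); C=cloud(s); x,y,z=np.moveaxis(C,-1,0); o=observe(); print(o["tool_pos"],o["grip_width"],o["finger_force"])
s2=snapshot("side")
for q in masks_of(s2,"broken_half")[:2]: print(q["confidence"],np.array(q["rect"])*[560,420,560,420],np.percentile(cloud(s2)[q["mask"]],[5,50,95],axis=0))
E
```

```text
[0.428 0.303 0.286] 0.03288271291828365 30.036421213299036
```

Call:
step_arm(
  motion=[0, 0, -0.15, 0, 0, 0, 0.02, 0, 0, -0.15, 0, 0, 0, 0.02, 0, 0, -0.15, 0, 0, 0, 0.02, 0, 0, -0.15, 0, 0, 0, 0.02, 0, 0, -0.15, 0, 0, 0, 0.02],
)

```text
time: 8.43
tool_pos: [0.4254, 0.2987, 0.1302]
orientation: [-0.005, 0.042, 0.999, -0.003]
wrist_force: [-0.8, -1.4, 0.0]
grip_width: 0.0328
finger_force: 30.0
```

Call:
step_arm(
  motion=[0, 0, -0.04, 0, 0, 0, 0.02, 0, 0, -0.08, 0, 0, 0, 0.02, 0, 0, -0.1, 0, 0, 0, 0.02, 0, 0, -0.1, 0, 0, 0, 0.02, 0, 0, -0.1, 0, 0, 0, 0.02],
)

```text
time: 8.85
tool_pos: [0.4296, 0.3016, 0.0367]
orientation: [0.0, 0.041, 0.999, -0.0]
wrist_force: [-0.1, 0.9, -0.6]
grip_width: 0.033
finger_force: 30.0
```

Call:
step_arm(
  motion=[0, 0, 0, 0, 0, 0, 0.05, 0, 0, 0, 0, 0, 0, 0.05, 0, 0, 0, 0, 0, 0, 0.05, 0, 0, 0.02, 0, 0, 0, 0.05, 0, 0, 0.06, 0, 0, 0, 0.05],
)

```text
time: 9.27
tool_pos: [0.4256, 0.3009, 0.0939]
orientation: [-0.003, 0.04, 0.999, -0.002]
wrist_force: [-0.0, 0.4, 0.8]
grip_width: 0.0498
finger_force: 0.0
```

Call:
step_arm(
  motion=[0, 0, 0.18, 0, 0, 0, 0.05, 0, 0, 0.18, 0, 0, 0, 0.05, 0, 0, 0.18, 0, 0, 0, 0.05, 0, 0, 0.18, 0, 0, 0, 0.05, 0, 0, 0.18, 0, 0, 0, 0.05],
)

```text
time: 9.68
tool_pos: [0.4306, 0.3034, 0.2847]
orientation: [0.006, 0.04, 0.999, 0.003]
wrist_force: [0.9, 0.7, 0.6]
grip_width: 0.0501
finger_force: 0.0
```

Call:
step_arm(
  motion=[0.06, -0.15, 0, 0, 0, 0, 0.035, 0.06, -0.15, 0, 0, 0, 0, 0.035, 0.06, -0.15, 0, 0, 0, 0, 0.035, 0.06, -0.15, 0, 0, 0, 0, 0.035, 0.06, -0.15, 0, 0, 0, 0, 0.035],
)

```text
time: 10.1
tool_pos: [0.4908, 0.1466, 0.2773]
orientation: [0.002, 0.043, 0.999, -0.001]
wrist_force: [-0.7, -0.6, -0.2]
grip_width: 0.0352
finger_force: 0.0
```

```bash
python3 look.py 5 | grep -v drive; python3 - <<'E'
from h import *
a=cv2.imread("pics/top5.png")[:,:,::-1]; b=cv2.imread("pics/side5.png")[:,:,::-1]
c=np.hstack([cv2.resize(a[230:310,140:220],(320,320),interpolation=cv2.INTER_CUBIC),cv2.resize(b[215:265,345:425],(480,300),interpolation=cv2.INTER_CUBIC)[:300].copy() if 0 else cv2.copyMakeBorder(cv2.resize(b[215:265,345:425],(480,300),interpolation=cv2.INTER_CUBIC),0,20,0,0,cv2.BORDER_CONSTANT)])
save("dish",c)
E
```

```text
side [ 0.0328 -0.6692  0.7983] 539.4278816780765
scrap_dish mask 0.45 [329. 211. 426. 284.] 2826 [ 0.64   -0.1564  0.072 ] [ 0.573  -0.2112  0.0085  0.706  -0.1041  0.1168]
collar mask 0.8 [313. 304. 340. 324.] 512 [ 0.4881 -0.1882  0.0179] [ 0.4691 -0.2078  0.0001  0.5092 -0.1655  0.0221]
collar mask 0.75 [265. 307. 283. 327.] 311 [ 0.4103 -0.131   0.0135] [ 0.3935 -0.1462 -0.0005  0.425  -0.1147  0.0176]
plate_top 0.72 379.7 251.4 [ 0.6381 -0.167   0.0749]
flat_level 0.61 385.1 237.2 [ 0.6423 -0.1734  0.1136]
flat_level 0.38 381.3 275.1 [ 0.492  -0.2982  0.2074]
shaft_end 0.63 383.7 228.0 [ 0.6428 -0.1653  0.1303]
broken_half 0.4 348.8 207.2 [ 0.7536  0.0396 -0.0026]
scrap_dish 0.49 379.5 274.6 [ 0.4879 -0.2975  0.2117]
collar 0.91 328.3 318.9 [ 0.484  -0.1974  0.0186]
collar 0.52 273.8 319.6 [ 0.4114 -0.1251  0.0004]
screw_head 0.82 284.6 324.1 [ 0.4213 -0.1462 -0.001 ]
screw_head 0.59 312.9 309.2 [ 0.4859 -0.1499 -0.0016]
top [0.4212 0.0599 1.0282] 421.2197478740173
broken_half mask 0.67 [174. 271. 186. 278.] 76 [0.431  0.3031 0.0174] [0.424  0.2882 0.0002 0.4379 0.3168 0.0204]
s
[... 290 characters left out ...]
 -0.124   0.0136] [ 0.393  -0.142  -0.0042  0.4274 -0.1091  0.0177]
plate_top 0.71 383.7 181.6 [ 0.6405 -0.1624  0.125 ]
flat_level 0.55 383.3 178.5 [ 0.6464 -0.1617  0.1285]
shaft_end 0.65 383.6 179.2 [ 0.6439 -0.1614  0.1298]
shaft_end 0.43 289.8 235.6 [0.5193 0.0428 0.1173]
broken_half 0.65 383.1 147.6 [ 0.7597 -0.1958 -0.0004]
broken_half 0.43 177.6 270.5 [ 0.4431  0.3107 -0.0017]
scrap_dish 0.86 179.0 275.1 [0.431  0.3031 0.017 ]
scrap_dish 0.57 380.4 180.8 [ 0.6462 -0.1593  0.1107]
collar 0.72 379.4 251.3 [ 0.496  -0.1784  0.0002]
collar 0.56 355.6 286.9 [ 0.4118 -0.1159  0.0166]
screw_head 0.68 365.9 284.8 [ 0.4167 -0.1401  0.0137]
screw_head 0.63 371.8 253.7 [ 0.4909 -0.1587  0.0008]
```

View pics/dish.png

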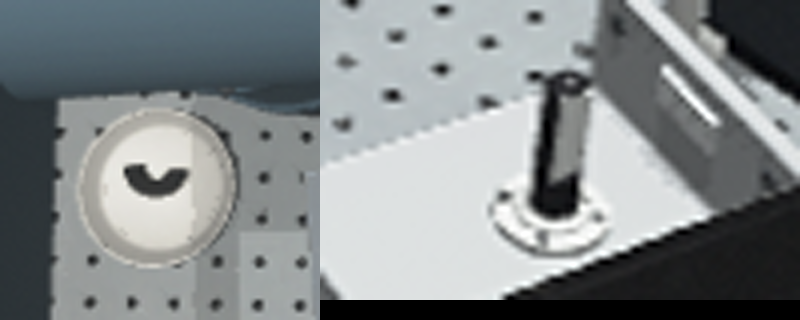

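Call:
step_arm(
  motion=[0.08, -0.16, 0, 0, 0, 0, 0.035, 0.08, -0.16, 0, 0, 0, 0, 0.035, 0.08, -0.16, 0, 0, 0, 0, 0.035, 0.08, -0.16, 0, 0, 0, 0, 0.035, 0.08, -0.16, 0, 0, 0, 0, 0.035],
)

```text
time: 11.82
tool_pos: [0.5704, -0.0131, 0.2754]
orientation: [0.0, 0.042, 0.999, -0.001]
wrist_force: [0.6, 0.5, -0.7]
grip_width: 0.0353
finger_force: 0.0
```

Call:
step_arm(
  motion=[0.077, -0.157, 0, 0, 0, 0, 0.035, 0.077, -0.157, 0, 0, 0, 0, 0.035, 0.077, -0.157, 0, 0, 0, 0, 0.035, 0.077, -0.157, 0, 0, 0, 0, 0.035, 0.077, -0.157, 0, 0, 0, 0, 0.035],
)

```text
time: 12.23
tool_pos: [0.6468, -0.171, 0.2743]
orientation: [-0.0, 0.043, 0.999, -0.001]
wrist_force: [-1.0, 0.2, 0.9]
grip_width: 0.0346
finger_force: 0.0
```

Call:
step_arm(
  motion=[0, 0, -0.04, 0, 0, 0, 0.035, 0, 0, -0.08, 0, 0, 0, 0.035, 0, 0, -0.11, 0, 0, 0, 0.035, 0, 0, -0.11, 0, 0, 0, 0.035, 0, 0, -0.11, 0, 0, 0, 0.035],
)

```text
time: 12.65
tool_pos: [0.6442, -0.1638, 0.1643]
orientation: [-0.002, 0.04, 0.999, 0.001]
wrist_force: [0.1, -0.6, 0.6]
grip_width: 0.0349
finger_force: 0.0
```

Call:
step_arm(
  motion=[0, 0, -0.02, 0, 0, 0, 0.035, 0, 0, -0.04, 0, 0, 0, 0.035, 0, 0, -0.058, 0, 0, 0, 0.035, 0, 0, -0.058, 0, 0, 0, 0.035, 0, 0, -0.058, 0, 0, 0, 0.035],
)

```text
time: 13.07
tool_pos: [0.6463, -0.1648, 0.1101]
orientation: [0.001, 0.04, 0.999, -0.0]
wrist_force: [0.3, -0.3, 0.5]
grip_width: 0.0351
finger_force: 0.0
```

Call:
step_arm(
  motion=[0, 0, 0, 0, 0, 0, 0.005, 0, 0, 0, 0, 0, 0, 0.005, 0, 0, 0, 0, 0, 0, 0.005, 0, 0, 0, 0, 0, 0, 0.005, 0, 0, 0, 0, 0, 0, 0.005],
  force=20,
)

```text
time: 13.48
tool_pos: [0.647, -0.166, 0.1109]
orientation: [0.002, 0.041, 0.999, -0.001]
wrist_force: [-0.2, -1.5, 7.3]
grip_width: 0.0117
finger_force: 21.1
```

Call:
step_arm(
  motion=[0.0003, -0.0003, 0, 0, 0, -0.116, 0.005, 0.0004, -0.0004, 0, 0, 0, -0.232, 0.005, 0.0005, -0.0005, 0, 0, 0, -0.348, 0.005, 0.0006, -0.0006, 0, 0, 0, -0.464, 0.005, 0.0007, -0.0006, 0, 0, 0, -0.58, 0.005],
  force=30,
)

```text
time: 13.9
tool_pos: [0.6481, -0.1657, 0.111]
orientation: [0.003, 0.327, 0.945, 0.0]
wrist_force: [1.8, 0.8, 5.9]
grip_width: 0.0109
finger_force: 30.0
```

Call:
step_arm(
  motion=[0.0001, -0.0001, 0, 0, 0, -0.116, 0.005, 0.0002, -0.0002, 0, 0, 0, -0.232, 0.005, 0.0003, -0.0004, 0, 0, 0, -0.348, 0.005, 0.0004, -0.0006, 0, 0, 0, -0.464, 0.005, 0.0005, -0.0008, 0, 0, 0, -0.58, 0.005],
)

```text
time: 14.32
tool_pos: [0.6492, -0.1662, 0.111]
orientation: [0.003, 0.584, 0.812, 0.001]
wrist_force: [3.6, 2.0, 6.6]
grip_width: 0.0112
finger_force: 29.9
```

Call:
step_arm(
  motion=[0.0001, -0.0002, 0, 0, 0, -0.116, 0.005, 0.0002, -0.0004, 0, 0, 0, -0.232, 0.005, 0.0003, -0.0006, 0, 0, 0, -0.348, 0.005, 0.0003, -0.0008, 0, 0, 0, -0.464, 0.005, 0.0003, -0.0008, 0, 0, 0, -0.554, 0.005],
)

```text
time: 14.73
tool_pos: [0.6498, -0.167, 0.111]
orientation: [0.003, 0.783, 0.621, 0.002]
wrist_force: [4.6, 1.9, 5.4]
grip_width: 0.0113
finger_force: 29.8
```

Call:
step_arm(
  motion=[0, 0, 0, 0, 0, 0, 0.005, 0, 0, 0, 0, 0, 0, 0.005, 0, 0, 0, 0, 0, 0, 0.005],
)

```text
time: 14.98
tool_pos: [0.6497, -0.167, 0.111]
orientation: [0.003, 0.782, 0.624, 0.002]
wrist_force: [4.0, 2.0, 5.6]
grip_width: 0.0114
finger_force: 30.5
```

```bash
python3 -c "
from h import *
o=observe(); print(o)"
```

```text
{'time': 14.9833, 'joint_pos': array([-0.41849894,  0.55511152,  1.37612307,  0.00195057,  1.20316656,
       -0.19514097]), 'joint_velocities': array([ 4.75800200e-04,  1.96988066e-03, -1.03547046e-03,  4.79330329e-05,
        1.77547633e-04, -2.47143932e-03]), 'tau': array([-1.66746844e+00, -5.53985703e+01, -2.37074035e+01, -9.49430130e-01,
        8.93782452e-01, -2.50729319e-02]), 'tool_pos': array([ 0.64973032, -0.16700374,  0.11102529]), 'orientation': array([0.00277206, 0.78171791, 0.62362115, 0.00246488]), 'wrist_force': array([4.00540355, 1.99850162, 5.56058756]), 'torque': array([ 0.24007265, -0.56046872, -0.02227943]), 'finger_force': 30.534884242806584, 'grip_width': 0.01139156445696262}
```

Call:
step_arm(
  motion=[0.002, 0.001, 0, 0, 0, 0, 0.035, 0.002, 0.001, 0, 0, 0, 0, 0.035, 0.002, 0.001, 0, 0, 0, 0, 0.035, 0.002, 0.001, 0, 0, 0, 0, 0.035, 0.002, 0.001, 0.02, 0, 0, 0, 0.035],
)

```text
time: 15.4
tool_pos: [0.6459, -0.1649, 0.1234]
orientation: [-0.004, 0.782, 0.624, -0.002]
wrist_force: [-0.4, 1.0, -0.6]
grip_width: 0.0356
finger_force: 0.0
```

Call:
step_arm(
  motion=[0, 0, 0.04, 0, 0, 0, 0.035, 0, 0, 0.08, 0, 0, 0, 0.035, 0, 0, 0.12, 0, 0, 0, 0.035, 0, 0, 0.14, 0, 0, 0, 0.035, 0, 0, 0.14, 0, 0, 0, 0.035],
)

```text
time: 15.82
tool_pos: [0.651, -0.1671, 0.2749]
orientation: [0.005, 0.782, 0.624, 0.002]
wrist_force: [-0.4, -0.8, 0.3]
grip_width: 0.035
finger_force: 0.0
```

```bash
python3 - <<'E'
from h import *
np.set_printoptions(precision=4,suppress=True)
for rep in range(2):
  for n in("side","top"):
    s=snapshot(n); C=cloud(s); x,y,z=np.moveaxis(C,-1,0)
    m=(np.hypot(x-.411,y+.128)<.03)&(z>.0125)&(z<.02)&(s["depth"]>0)
    p=C[m][:,:2]; c=(p.min(0)+p.max(0))/2
    print(n,"top-face",m.sum(),c,p.mean(0),np.ptp(p,axis=0))
    v,u=np.nonzero(m); 
    for l in landmark_of(s,"screw_head")[:3]:
        uu,vv=np.array(l["at"])*[560,420]; w=atz(s,uu,vv,.008)[:2]; d=w-c; print("  screw",round(l["confidence"],2),round(uu,1),round(vv,1),w,"dist",np.linalg.norm(d),"ang",np.degrees(np.arctan2(d[1],d[0])))
    if rep==0 and n=="side":
        a=s["image"]; 
        h=a[222:246,370:398].mean(-1).astype(int); print(h[::2])
        A=cv2.resize(a[295:345,245:305],(360,300),interpolation=cv2.INTER_CUBIC)
    if rep==0 and n=="top": B=cv2.resize(s["image"][265:305,335:383],(360,300),interpolation=cv2.INTER_CUBIC)
save("coll",np.hstack([A,B]))
print(observe()["tool_pos"])
E
```

```text
side top-face 174 [ 0.4099 -0.1286] [ 0.4102 -0.1299] [0.0357 0.0362]
  screw 0.77 311.8 307.6 [ 0.4823 -0.1533] dist 0.07652589491274879 ang -18.83267555949366
  screw 0.7 287.7 322.4 [ 0.4245 -0.1533] dist 0.028731355886541184 ang -59.33694096997536
  screw 0.69 384.2 234.7 [ 0.7404 -0.0906] dist 0.3326990740545123 ang 6.55550761587675
[[209 162  82  59 137 193 207 205 206 206 204 204 204 203 204 204 207 146
  136 153 131 100  91  92  92  92  91  91]
 [204 206 207 207 207 207 206 208 210 206 205 205 205 206 206 206 208 184
  143 109  91  90  91  91  90  91  91  91]
 [205 205 205 204 205 204 203 204 206 202 200 201 204 204 205 174 153 187
  205 191 131  88  91  91  92  92  91  91]
 [203 204 205 205 205 206 205 206 209 162 106 119 128  79  17  27  58  46
   26  32  74  91  92  92  92  91  91  91]
 [204 200 199 200 204 204 204 201 204 211 181 168 144 128 105  56  34  35
   34  29  62  94  95  91  90  91  91  91]
 [201 152  78  77 123 199 237 237 233 232 234 227 164 123 129 122  76  28
   25  19 103 123 125 105  90  90  91  91]
 [236 239 235 234 233 232 231 231 231 233 233 203 146 125 
[... 166 characters left out ...]
 120 103]
 [209 208 209 208 208 208 208 209 212 155 108 120 127 129 142  92  21  25
   21  78 111 118 116 114 136 148 149 151]
 [208 208 208 209 208 208 210 209 214 157 111 124 128 139 129  73  21  24
   22 101 120 116 116 114 116 138 149 148]
 [209 209 209 209 209 209 210 211 216 160  73  56 110 142 112  52  26  24
   38 100 116 116 117 137 148 146 146 146]
 [211 210 211 212 212 210 207 176 127  96  55  16  32 123 101  38  23  22
   69 119 130 129 127 128 128 127 128 127]]Traceback (most recent call last):
  File "<stdin>", line 7, in <module>
    return umr_minimum(a, axis, None, out, keepdims, initial, where)
ValueError: zero-size array to reduction operation minimum which has no identity
```

```bash
python3 - <<'E'
from h import *
np.set_printoptions(precision=4,suppress=True)
s=snapshot("side"); t=snapshot("top")
for n,c,L in((s,(.4108,-.1301),[(284.1,325.5),(284.6,324.1),(287.7,322.4)]),(t,(.4112,-.1263),[(367.4,285.6),(365.9,284.8)])):
    for u,v in L:
        d=atz(n,u,v,.008)[:2]-c; print(d,np.linalg.norm(d),np.degrees(np.arctan2(d[1],d[0])))
A=cv2.imread("pics/side1.png")[295:345,250:310]; B=cv2.imread("pics/top5.png")[265:305,335:383]
cv2.imwrite("pics/coll.png",np.hstack([cv2.resize(A,(400,333),interpolation=cv2.INTER_CUBIC),cv2.resize(B,(400,333),interpolation=cv2.INTER_CUBIC)]))
for n,f,c in((s,"side1",(.4108,-.1301)),(t,"top5",(.4112,-.1263))):
    im=cv2.imread(f"pics/{f}.png").max(-1)
    # brightness along circles around axis at screw height, r 18.5..22
    T=np.linalg.inv(n["world_from_camera"]); out=[]
    for a in range(0,360,15):
        q=[]
        for r in(.019,.021):
            p=T@np.array([c[0]+r*np.cos(np.radians(a)),c[1]+r*np.sin(np.radians(a)),.008,1]); q.append(int(cv2.getRectSubPix(im,(1,1),(p[0]/p[2]*n["fx"]+n["cx"],p[1]/p[2]*n["fy"]+n["cy"]))[0,0]))
        out.append((a,*q))
    print(f,out)
E
```

```text
[ 0.0041 -0.0249] 0.025210413227279817 -80.55155405618956
[ 0.0068 -0.0229] 0.023858774576521437 -73.38433193162436
[ 0.0137 -0.0232] 0.026987257382089652 -59.39010850862627
[ 0.0019 -0.0205] 0.020629385569469638 -84.81105245905333
[ 0.0037 -0.017 ] 0.017417243793206406 -77.7977204519299
side1 [(0, 241, 214), (15, 250, 246), (30, 251, 253), (45, 251, 250), (60, 246, 250), (75, 250, 249), (90, 249, 247), (105, 248, 237), (120, 239, 201), (135, 170, 192), (150, 159, 197), (165, 153, 186), (180, 128, 170), (195, 125, 150), (210, 121, 134), (225, 118, 127), (240, 119, 128), (255, 112, 121), (270, 114, 131), (285, 46, 76), (300, 78, 146), (315, 132, 188), (330, 166, 81), (345, 220, 199)]
top5 [(0, 141, 153), (15, 138, 154), (30, 117, 141), (45, 134, 163), (60, 108, 155), (75, 93, 147), (90, 89, 94), (105, 105, 140), (120, 130, 158), (135, 135, 159), (150, 143, 168), (165, 144, 170), (180, 163, 171), (195, 157, 166), (210, 174, 171), (225, 178, 171), (240, 178, 172), (255, 184, 170), (270, 171, 164), (285, 163, 111), (300, 163, 151), (315, 178, 167), (330, 178, 170), (345, 154, 121)]
```

View pics/coll.png

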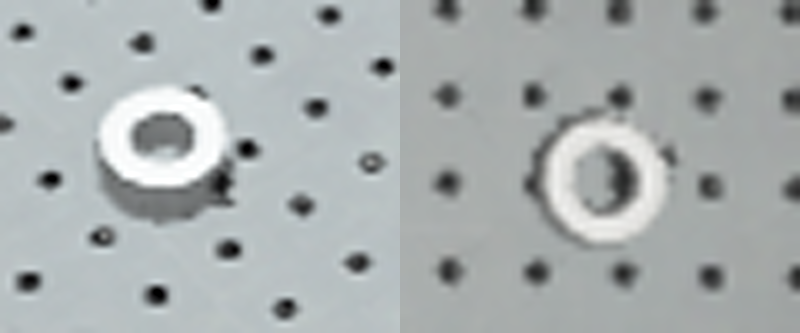

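Call:
step_arm(
  motion=[-0.12, 0.02, 0, 0, 0, 0.26, 0.05, -0.12, 0.02, 0, 0, 0, 0.26, 0.05, -0.12, 0.02, 0, 0, 0, 0.26, 0.05, -0.12, 0.02, 0, 0, 0, 0.26, 0.05, -0.12, 0.02, 0, 0, 0, 0.26, 0.05],
)

```text
time: 16.48
tool_pos: [0.5264, -0.1451, 0.2665]
orientation: [-0.002, 0.695, 0.719, -0.001]
wrist_force: [0.9, 0.1, 0.6]
grip_width: 0.0506
finger_force: 0.0
```

Call:
step_arm(
  motion=[-0.1188, 0.0192, 0, 0, 0, 0.26, 0.05, -0.1188, 0.0192, 0, 0, 0, 0.26, 0.05, -0.1188, 0.0192, 0, 0, 0, 0.26, 0.05, -0.1188, 0.0192, 0, 0, 0, 0.26, 0.05, -0.1188, 0.0192, 0, 0, 0, 0.26, 0.05],
)

```text
time: 16.9
tool_pos: [0.4098, -0.1269, 0.2679]
orientation: [0.0, 0.596, 0.803, 0.0]
wrist_force: [0.5, -0.1, 0.2]
grip_width: 0.0503
finger_force: 0.0
```

Call:
step_arm(
  motion=[0, 0, -0.04, 0, 0, 0, 0.05, 0, 0, -0.08, 0, 0, 0, 0.05, 0, 0, -0.12, 0, 0, 0, 0.05, 0, 0, -0.16, 0, 0, 0, 0.05, 0, 0, -0.19, 0, 0, 0, 0.05],
)

```text
time: 17.32
tool_pos: [0.411, -0.127, 0.0749]
orientation: [-0.001, 0.595, 0.803, 0.0]
wrist_force: [0.0, 0.2, -0.4]
grip_width: 0.0502
finger_force: 0.0
```

Call:
step_arm(
  motion=[0, 0, -0.02, 0, 0, 0, 0.05, 0, 0, -0.04, 0, 0, 0, 0.05, 0, 0, -0.05, 0, 0, 0, 0.05, 0, 0, -0.056, 0, 0, 0, 0.05, 0, 0, -0.056, 0, 0, 0, 0.05],
)

```text
time: 17.73
tool_pos: [0.4108, -0.127, 0.0203]
orientation: [-0.001, 0.595, 0.804, -0.0]
wrist_force: [0.6, -0.7, -0.4]
grip_width: 0.0498
finger_force: 0.0
```

```bash
python3 - <<'E'
from h import *
np.set_printoptions(precision=4,suppress=True)
o=observe(); print(o["tool_pos"],o["wrist_force"],o["joint_pos"])
s=snapshot("side"); C=cloud(s); x,y,z=np.moveaxis(C,-1,0)
for n,a in (("near/far x-",(x>.36)&(x<.39)),("x+",(x>.433)&(x<.46))):
    k=a&(abs(y+.128)<.025)&(s["depth"]>0)&(z>.004)&(z<.06)&(s["image"].max(-1)<110); print(n,k.sum(),np.histogram(z[k],bins=np.arange(.004,.06,.004))[0])
p=C[(np.hypot(x-.411,y+.128)<.022)&(z>.0125)&(z<.0185)]; print(len(p),p.min(0),p.max(0),p.mean(0))
save("pick",cv2.resize(s["image"][270:350,225:325],(700,560),interpolation=cv2.INTER_CUBIC))
E
```

```text
[ 0.4108 -0.127   0.0203] [ 0.5593 -0.6945 -0.4181] [-0.5605  0.3182  2.0656  0.0001  0.76   -0.8564]
near/far x- 82 [ 0  0  0  0  0  0  3  8 10 16  9 13 13]
x+ 107 [ 0  0  0  0  0  3 10 14 14 14  8 14 17]
121 [ 0.3926 -0.1464  0.0126] [ 0.428  -0.1118  0.0181] [ 0.4139 -0.1322  0.0151]
```

View pics/pick.png

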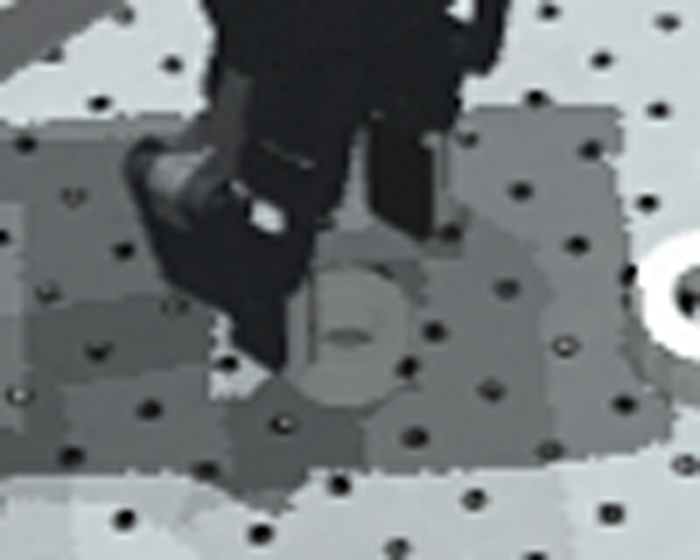

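Call:
step_arm(
  motion=[0, 0, -0.006, 0, 0, 0, 0.05, 0, -0.001, -0.012, 0, 0, 0, 0.05, 0, -0.001, -0.012, 0, 0, 0, 0.05, 0, -0.001, -0.012, 0, 0, 0, 0.05],
)

```text
time: 18.12
tool_pos: [0.4101, -0.1279, 0.0099]
orientation: [0.0, 0.595, 0.804, -0.0]
wrist_force: [0.3, 0.7, 0.3]
grip_width: 0.0499
finger_force: 0.0
```

Call:
step_arm(
  motion=[0, 0, -0.003, 0, 0, 0, 0.05, 0, 0, -0.006, 0, 0, 0, 0.05, 0, 0, -0.006, 0, 0, 0, 0.05],
)

```text
time: 18.37
tool_pos: [0.4098, -0.1277, 0.0036]
orientation: [-0.0, 0.595, 0.804, -0.0]
wrist_force: [0.1, -0.2, 0.4]
grip_width: 0.0497
finger_force: 0.0
```

Call:
step_arm(
  motion=[0, 0, 0, 0, 0, 0, 0.044, 0, 0, 0, 0, 0, 0, 0.044],
)

```text
time: 18.53
tool_pos: [0.41, -0.1278, 0.0039]
orientation: [0.0, 0.595, 0.804, -0.0]
wrist_force: [0.7, 0.7, 0.3]
grip_width: 0.0441
finger_force: 0.0
```

Call:
step_arm(
  motion=[0, 0, -0.002, 0, 0, 0, 0.044, 0, 0, -0.004, 0, 0, 0, 0.044, 0, 0, -0.004, 0, 0, 0, 0.044],
  force=35,
)

```text
time: 18.78
tool_pos: [0.4098, -0.1277, -0.0004]
orientation: [-0.0, 0.595, 0.804, -0.0]
wrist_force: [-1.3, 0.2, 0.2]
grip_width: 0.044
finger_force: 0.0
```

Call:
step_arm(
  motion=[0, 0, 0, 0, 0, 0, 0.025, 0, 0, 0, 0, 0, 0, 0.025, 0, 0, 0, 0, 0, 0, 0.025, 0, 0, 0, 0, 0, 0, 0.025],
)

```text
time: 19.12
tool_pos: [0.41, -0.1277, 0.0]
orientation: [-0.0, 0.595, 0.804, 0.0]
wrist_force: [-1.3, 0.3, 3.5]
grip_width: 0.0347
finger_force: 34.9
```

```bash
python3 -c "
from h import *
o=observe(); print({k:np.round(o[k],4) for k in('tool_pos','orientation','wrist_force','torque','grip_width','finger_force')})"
```

```text
{'tool_pos': array([ 0.41  , -0.1277,  0.    ]), 'orientation': array([-0.    ,  0.5951,  0.8037,  0.    ]), 'wrist_force': array([-1.2664,  0.2764,  3.4712]), 'torque': array([ 0.0845,  0.1715, -0.0122]), 'grip_width': np.float64(0.0347), 'finger_force': np.float64(34.8972)}
```

Call:
step_arm(
  motion=[0, 0, 0.03, 0, 0, 0, 0.025, 0, 0, 0.07, 0, 0, 0, 0.025, 0, 0, 0.11, 0, 0, 0, 0.025, 0, 0, 0.15, 0, 0, 0, 0.025, 0, 0, 0.19, 0, 0, 0, 0.025],
)

```text
time: 19.53
tool_pos: [0.4095, -0.1274, 0.1917]
orientation: [-0.0, 0.595, 0.804, -0.0]
wrist_force: [0.7, -1.0, -1.4]
grip_width: 0.0345
finger_force: 35.4
```

Call:
step_arm(
  motion=[0.02, -0.003, 0.002, 0, 0, -0.115, 0.025, 0.04, -0.006, 0.004, 0, 0, -0.23, 0.025, 0.06, -0.009, 0.006, 0, 0, -0.345, 0.025, 0.07, -0.012, 0.008, 0, 0, -0.46, 0.025, 0.08, -0.013, 0.01, 0, 0, -0.575, 0.025],
)

```text
time: 19.95
tool_pos: [0.4908, -0.1411, 0.1997]
orientation: [-0.0, 0.8, 0.6, -0.0]
wrist_force: [1.1, 1.0, -0.6]
grip_width: 0.0346
finger_force: 35.4
```

Call:
step_arm(
  motion=[0.02, -0.003, 0, 0, 0, -0.115, 0.025, 0.04, -0.006, 0, 0, 0, -0.23, 0.025, 0.06, -0.009, 0, 0, 0, -0.345, 0.025, 0.07, -0.012, 0, 0, 0, -0.46, 0.025, 0.08, -0.013, 0, 0, 0, -0.575, 0.025],
)

```text
time: 20.37
tool_pos: [0.5708, -0.1541, 0.1991]
orientation: [-0.0, 0.937, 0.348, -0.0]
wrist_force: [-0.7, 0.1, -0.1]
grip_width: 0.0348
finger_force: 35.4
```

Call:
step_arm(
  motion=[0.02, -0.003, 0, 0, 0, -0.115, 0.025, 0.04, -0.006, 0, 0, 0, -0.23, 0.025, 0.06, -0.009, 0, 0, 0, -0.345, 0.025, 0.07, -0.012, 0, 0, 0, -0.46, 0.025, 0.0777, -0.0142, 0, 0, 0, -0.575, 0.025],
)

```text
time: 20.78
tool_pos: [0.6487, -0.1681, 0.1988]
orientation: [-0.0, 0.998, 0.068, -0.0]
wrist_force: [0.3, 0.0, -1.3]
grip_width: 0.0345
finger_force: 35.4
```

Call:
step_arm(
  motion=[0, 0, 0, 0, 0, -0.115, 0.025, 0, 0, 0, 0, 0, -0.23, 0.025, 0, 0, 0, 0, 0, -0.345, 0.025, 0, 0, 0, 0, 0, -0.364, 0.025, 0, 0, 0, 0, 0, -0.364, 0.025],
)

```text
time: 21.2
tool_pos: [0.6475, -0.1679, 0.1993]
orientation: [-0.0, 0.994, -0.11, -0.0]
wrist_force: [0.2, -0.1, -1.2]
grip_width: 0.0341
finger_force: 35.4
```

Call:
step_arm(
  motion=[0, 0, -0.02, 0, 0, 0, 0.025, 0, 0, -0.04, 0, 0, 0, 0.025, 0, 0, -0.05, 0, 0, 0, 0.025, 0, 0, -0.05, 0, 0, 0, 0.025, 0, 0, -0.05, 0, 0, 0, 0.025],
)

```text
time: 21.62
tool_pos: [0.6474, -0.1679, 0.1495]
orientation: [-0.0, 0.994, -0.11, -0.001]
wrist_force: [0.6, -0.0, -0.8]
grip_width: 0.0345
finger_force: 35.4
```

```bash
python3 - <<'E'
from h import *
np.set_printoptions(precision=4,suppress=True,linewidth=200)
o=observe(); print({k:np.round(o[k],4) for k in('tool_pos','orientation','wrist_force','torque','grip_width','finger_force')})
s=snapshot("side"); C=cloud(s); x,y,z=np.moveaxis(C,-1,0); np.save("s.npy",s["image"])
for q in("collar","screw_head","shaft_end"):
    for l in landmark_of(s,q)[:3]: u,v=np.array(l["at"])*[560,420]; print(q,round(l["confidence"],2),round(u,1),round(v,1),C[int(v),int(u)])
for m in masks_of(s,"collar")[:3]: k=m["mask"]; print(m["confidence"],np.array(m["rect"])*[560,420,560,420],np.percentile(C[k],[3,50,97],axis=0).ravel())
save("above",cv2.resize(s["image"][195:265,340:430],(720,560),interpolation=cv2.INTER_CUBIC))
E
```

```text
{'tool_pos': array([ 0.6474, -0.1679,  0.1495]), 'orientation': array([-0.0002,  0.9939, -0.1102, -0.0007]), 'wrist_force': array([ 0.5806, -0.0431, -0.7906]), 'torque': array([ 0.0622, -0.0229, -0.0218]), 'grip_width': np.float64(0.0345), 'finger_force': np.float64(35.4321)}
collar 0.85 326.4 319.5 [ 0.4778 -0.1987  0.0216]
collar 0.44 385.6 218.5 [ 0.6346 -0.1735  0.1644]
screw_head 0.8 310.2 308.1 [ 0.4844 -0.1456 -0.0016]
screw_head 0.66 380.8 221.6 [ 0.6295 -0.1671  0.1556]
shaft_end 0.95 385.8 227.6 [ 0.6496 -0.1641  0.1283]
0.73 [376.208 206.514 391.888 227.094] [ 0.6271 -0.1854 -0.0014  0.6349 -0.1634  0.1614  0.7784 -0.0317  0.1859]
0.72 [314.888 300.51  337.4   327.6  ] [ 0.4687 -0.2077  0.0017  0.4883 -0.1887  0.0179  0.5094 -0.1663  0.022 ]
0.6 [329.392 219.198 427.    283.29 ] [ 0.5712 -0.2159  0.0083  0.6375 -0.1596  0.0719  0.7017 -0.1048  0.1197]
```

View pics/above.png

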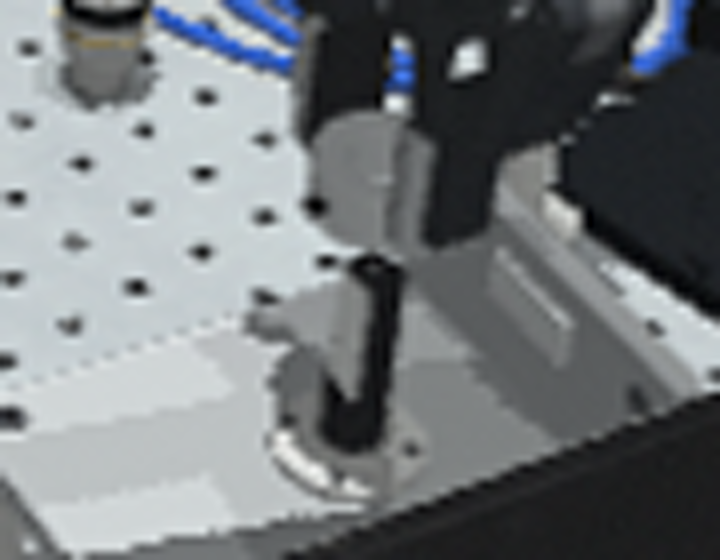

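```bash
python3 - <<'E'
from h import *
np.set_printoptions(precision=1,suppress=True,linewidth=220)
s=snapshot("side"); T=np.linalg.inv(s["world_from_camera"])
def pj(x,y,z):
    p=T@np.array([x,y,z,1]); return np.array([p[0]/p[2]*s["fx"]+s["cx"],p[1]/p[2]*s["fy"]+s["cy"]])
c=(.6477,-.1679)
for a in range(125,215,10):
    r=np.radians(a); print(a,"outer",pj(c[0]+.022*np.cos(r),c[1]+.022*np.sin(r),.1575),"root",pj(c[0]+.018*np.cos(r),c[1]+.018*np.sin(r),.1575))
# silhouettes predicted
R=np.array([.797,-.604])
for z in(.090,.100,.125): print("shaft",z,[pj(c[0]+k*.008*R[0],c[1]+k*.008*R[1],z) for k in(-1,1)])
for z in(.15,.155,.16): print("collar",z,[pj(c[0]+k*.018*R[0],c[1]+k*.018*R[1],z) for k in(-1,1)])
g=s["image"].mean(-1).astype(int)
for v in range(214,228): print(v,g[v,374:396])
print()
for v in (230,234,238,242,246,248): print(v,g[v,376:396])
E
```

```text
125 outer [375.6 214.3] root [377.7 214.7]
135 outer [375.4 215.6] root [377.6 215.8]
145 outer [375.6 216.9] root [377.7 216.9]
155 outer [376.1 218.2] root [378.2 217.9]
165 outer [377.  219.5] root [378.9 219. ]
175 outer [378.2 220.7] root [379.9 219.9]
185 outer [379.7 221.8] root [381.1 220.8]
195 outer [381.5 222.7] root [382.6 221.5]
205 outer [383.4 223.4] root [384.1 222.1]
shaft 0.09 [array([379.5, 243.5]), array([387.8, 243.4])]
shaft 0.1 [array([380. , 239.6]), array([388.3, 239.6])]
shaft 0.125 [array([381.3, 229.8]), array([389.8, 229.7])]
collar 0.15 [array([377.3, 219.7]), array([396.6, 219.6])]
collar 0.155 [array([377.5, 217.7]), array([396.9, 217.5])]
collar 0.16 [array([377.8, 215.6]), array([397.3, 215.4])]
214 [209 208 206 208 195 142 115 119 118 116 118 120 122 124 124 107  74  89 108 114  73  24]
215 [205 205 206 208 195 138 111 118 120 118 118 120 122 122 124 107  85  96 110 113  71  26]
216 [204 205 206 209 193 137 110 118 121 119 119 118 120 120 122 105  86  95 110 102  60  28]
217 [205 205 207 209 178 123 106 115 119 121 120 120 118 119 120  88  90 105 11
[... 771 characters left out ...]
[207 206 205 205 209 203 202 203 207 208 209 179 160 194 212 196 133  98 102 101  97  94]
227 [207 205 205 207 211 137  32  47 134 129  61  11  19  13  86 135 114  91  91  92  92  92]

230 [208 204 205 206 170 167 148 131 106  57  26  24  26  21  61  94  96  92  92  91]
234 [148 149 149 149 148 143 130 128 131 118  67  21  23  42 130 152 151 132 121 106]
238 [141  93 108 114 137 135 129 129 131  82  19  23  18  99 144 151 149 150 149 149]
242 [ 98  98  98 100  65  56 113 133 102  48  22  21  40 113 131 129 129 130 129 129]
246 [102 111 114 102  58  22  24  25  26  24  24  19  73 133 144 133 128 129 129 129]
248 [ 99 106 114  77  27  21  24  27  24  27  23  36  95 126 143 148 142 132 129 129]
```

Call:
step_arm(
  motion=[-0.0013, 0.0003, -0.005, 0, 0, 0, 0.025, -0.0013, 0.0003, -0.01, 0, 0, 0, 0.025, -0.0013, 0.0003, -0.015, 0, 0, 0, 0.025, -0.0013, 0.0003, -0.0175, 0, 0, 0, 0.025, -0.0013, 0.0003, -0.0175, 0, 0, 0, 0.025],
)

```text
time: 22.33
tool_pos: [0.6458, -0.1674, 0.131]
orientation: [-0.0, 0.994, -0.111, -0.001]
wrist_force: [0.7, 0.5, -1.1]
grip_width: 0.0347
finger_force: 35.4
```

Call:
step_arm(
  motion=[0, 0, -0.002, 0, 0, 0, 0.025, 0, 0, -0.004, 0, 0, 0, 0.025, 0, 0, -0.005, 0, 0, 0, 0.025, 0, 0, -0.005, 0, 0, 0, 0.025],
)

```text
time: 22.67
tool_pos: [0.6466, -0.1677, 0.1272]
orientation: [-0.0, 0.994, -0.111, 0.0]
wrist_force: [0.8, 0.5, -1.0]
grip_width: 0.0345
finger_force: 35.4
```

Call:
step_arm(
  motion=[0, 0, -0.002, 0, 0, 0, 0.025, 0, 0, -0.004, 0, 0, 0, 0.025, 0, 0, -0.004, 0, 0, 0, 0.025],
)

```text
time: 22.92
tool_pos: [0.6466, -0.1677, 0.1232]
orientation: [-0.0, 0.994, -0.111, 0.0]
wrist_force: [2.0, -0.3, -1.1]
grip_width: 0.0345
finger_force: 35.4
```

Call:
step_arm(
  motion=[0, 0, -0.0015, 0, 0, 0, 0.025, 0, 0, -0.003, 0, 0, 0, 0.025, 0, 0, -0.003, 0, 0, 0, 0.025],
)

```text
time: 23.17
tool_pos: [0.6466, -0.1677, 0.1202]
orientation: [0.0, 0.994, -0.111, 0.0]
wrist_force: [1.7, -0.4, -0.9]
grip_width: 0.0347
finger_force: 35.4
```

Call:
step_arm(
  motion=[0.0006, -0.0001, -0.002, 0, 0, 0, 0.025, 0.0006, -0.0001, -0.004, 0, 0, 0, 0.025, 0.0006, -0.0001, -0.004, 0, 0, 0, 0.025, 0.0006, -0.0001, -0.004, 0, 0, 0, 0.025],
)

```text
time: 23.5
tool_pos: [0.6467, -0.1677, 0.116]
orientation: [-0.0, 0.994, -0.111, -0.0]
wrist_force: [0.2, 0.2, -0.9]
grip_width: 0.0345
finger_force: 35.4
```

Call:
step_arm(
  motion=[0, 0, -0.003, 0, 0, 0, 0.025, 0, 0, -0.006, 0, 0, 0, 0.025, 0, 0, -0.006, 0, 0, 0, 0.025, 0, 0, -0.006, 0, 0, 0, 0.025],
)

```text
time: 23.83
tool_pos: [0.6468, -0.1677, 0.11]
orientation: [-0.0, 0.994, -0.111, -0.0]
wrist_force: [0.4, 1.3, -1.0]
grip_width: 0.0348
finger_force: 35.4
```

Call:
step_arm(
  motion=[0, 0, -0.003, 0, 0, 0, 0.025, 0, 0, -0.006, 0, 0, 0, 0.025, 0, 0, -0.006, 0, 0, 0, 0.025, 0, 0, -0.006, 0, 0, 0, 0.025, 0, 0, -0.006, 0, 0, 0, 0.025],
)

```text
time: 24.25
tool_pos: [0.647, -0.1677, 0.1043]
orientation: [-0.0, 0.994, -0.111, -0.0]
wrist_force: [0.4, 0.8, 0.1]
grip_width: 0.035
finger_force: 35.4
```

```bash
python3 - <<'E'
from h import *
np.set_printoptions(precision=4,suppress=True,linewidth=220)
o=observe(); print({k:np.round(o[k],4) for k in('tool_pos','orientation','wrist_force','torque','grip_width','finger_force')})
s=snapshot("side"); C=cloud(s); x,y,z=np.moveaxis(C,-1,0)
for q in("screw_head","collar","flat_level"):
    for l in landmark_of(s,q)[:3]: u,v=np.array(l["at"])*[560,420]; print(q,round(l["confidence"],2),round(u,1),round(v,1),C[int(v),int(u)])
k=(np.hypot(x-.647,y+.168)<.024)&(z>.09)&(z<.135)&(s["image"].mean(-1)>85)&(s["depth"]>0); print(k.sum(),np.percentile(z[k],[2,50,98]))
T=np.linalg.inv(s["world_from_camera"])
for a in(147,157,167,177,187):
    r=np.radians(a)
    for rr in(.020,):
        p=T@np.array([.648+rr*np.cos(r),-.168+rr*np.sin(r),.112,1]); print(a,p[0]/p[2]*s["fx"]+s["cx"],p[1]/p[2]*s["fy"]+s["cy"])
g=s["image"].mean(-1).astype(int)
for v in range(226,248): print(v,g[v,372:396])
E
```

```text
{'tool_pos': array([ 0.647 , -0.1677,  0.1043]), 'orientation': array([-0.    ,  0.9938, -0.1109, -0.0001]), 'wrist_force': array([0.3821, 0.768 , 0.0836]), 'torque': array([0.018 , 0.0342, 0.0264]), 'grip_width': np.float64(0.035), 'finger_force': np.float64(35.4385)}
screw_head 0.89 312.5 309.8 [ 0.4843 -0.1516  0.0011]
screw_head 0.67 376.0 241.2 [ 0.655  -0.1395  0.072 ]
screw_head 0.64 382.8 238.6 [ 0.6298 -0.1769  0.1204]
collar 0.6 384.3 237.5 [ 0.6347 -0.1773  0.1205]
collar 0.57 328.7 320.5 [ 0.4792 -0.2027  0.0216]
flat_level 0.72 381.8 238.5 [ 0.6292 -0.175   0.1194]
flat_level 0.24 243.9 227.1 [0.448  0.0194 0.1103]
151 [0.1044 0.1181 0.1293]
147 374.6019735010631 235.4840582184716
157 375.13884544017367 236.68836804448262
167 375.9791444416551 237.8439701377079
177 377.0991739746414 238.9147312029661
187 378.46600547785164 239.86668416074517
226 [210 196 140  69  30  27  27  25  31  35  33  28  23  93 150 137  75  27  29  31  32  33  30  31]
227 [212 195 138  69  31  24  31  32  66  83  68  51  32  20  24  24  25  28  29  31  34  32  32  29]
228 [211 179 125  68  29  29 
[... 1310 characters left out ...]
 98  99 105 115 119 120 121 121 122 123 125  83  85 105 112  79  35  29  30  31  32  29]
242 [ 91  96  98  98  98 100 111 118 120 122 124 125 125  92  90 107 113  80  33  28  30  29  30  34]
243 [ 93  97  98  99  99  98  99 103 114 119 122 125 127 108 103 108 113  83  40  26  35  45  60  81]
244 [ 94  97  99  98 100 104 114 100  60  36  78 116 124 125 116 107 111 117  79  59  80 116 132 134]
245 [ 94  98  99 100 110 113 115 103  56  18  21  39  29  35  42  54  97 113 120 133 135 133 132 131]
246 [ 94  97 102  93 102 112 114 101  58  20  24  22  23  24  22  17  75 105 117 129 132 130 130 130]
247 [ 93  98  95  56  56 100 115  87  42  23  24  27  27  26  25  22  97 115 110 132 134 131 130 130]
```

```bash
python3 -c "
from station import sign_off; print(sign_off())"
```

```text
the job is handed in; nothing more can be done
None
```

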